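# Scoop ice and hold it level over the bowl

## Robot

A 6-joint arm with a two-finger parallel gripper is mounted at the origin on a cart in front of the work surface, level with it; the furniture and walls round the work are solid. World frame = base frame: x ahead of the robot, y to its left, z up, the work surface at z = 0. Lengths are in m, angles in rad, forces in N, time in s.
With the tool pointing down it reaches from about 0.3 to 0.875 m from the base axis. Payload 4.2 kg.
Tool frame: the origin (TCP) lies midway between the tips of the shut fingers; the grasp point (between the pads) lies 19 mm behind it; z points along the fingers, y is the line along which they close (so a half turn about z gives the same grasp; the last joint's range is limited). The gripper opens to 85 mm and grips with 20 to 120 N. Pads are 22 mm wide; open, the fingers measure 114 mm over their backs; the gripper's body (76 mm by 85 mm) begins 54 mm behind the grasp point. The pads swing forward as they close: fully open they stand 13 mm farther back than shut.
Start: joints at [1.153, 0.32, 1.565, -0, 1.257, -0.02], TCP at [0.223, 0.53, 0.231] pointing down, gripper open.
Joint ranges: [-3.11, 3.11], [-0.84, 2.01], [0.21, 2.61], [-1.34, 4.49], [0.05, 2.63], [-2.56, 2.56]. Speed limits (rad/s): [2.57, 2.57, 3.14, 3.14, 3.14, 3.14].

## Interface

Orientations are given as [roll, pitch, yaw] about the fixed x, y, z axes, in that order (R = Rz(yaw) Ry(pitch) Rx(roll)).
In Python, from bench import state, read_camera, finish_job gives the robot as it stands.
- The arm moves only by the shell command python3 -m pendant 'ROWS' [FORCE]. ROWS is JSON, a list of rows, each a list of 3 entries, a list of its own where there are three numbers: the closure in counts, from 0 (fully open) to 255 (shut), then the shift along the tool's x, y, z in m, then the turn about the tool's z in rad. A call has 1 to 10 rows; each row shifts and turns the commanded pose from where the row before left it, along the tool's axes as they then stand; what a row does not reach is not made up. A row lasts 1/8 s, in which the tool goes at most 62.5 mm and 10.7 degrees, less where a joint would pass 70% of its speed; a pose out of reach is approached as far as the arm can. A call with a gripper value outside its range is refused whole. The fingers move at their own pace and stop on an object; FORCE is the grip in N (left out, the last holds). Time passes only in rows, so rows that do not move let the fingers close. It gives the time, the measured TCP pose, the force, the opening and the grip force at its end, in the units of the state.
- state(): the state, without advancing time (a new reading comes with each control period).
- read_camera(name): name is "side" or "top"; returns a dict with "pixels" (420x560x3 uint8, red, green, blue), "fov_y" (degrees; the focal length in pixels is half the picture's height over the tangent of half this angle, whatever the lens; pixels are square), "cx", "cy" (the principal point, pixels), "extrinsics" (4x4, takes a point from camera to world coordinates). Camera axes: x right, y up, looking along -z (the intrinsics and any distortion apply to the point x, -y, -z); pixel columns grow to the right and rows downward; lengths in m; the calibration is good to about 2 mm. A picture is of the moment at which its call begins. There is no depth.
- finish_job(): hands the job in; it is judged then, once.
The state is a dict: "clock": time; "joints": joint angles; "qvel": joint speeds; "joint_torque": joint torques, N m; "position": TCP position; "orientation": TCP orientation; "force": force on the tool from outside, world axes, zero at the start; "moment": the same for the moment, N m; "finger_gap": opening from 0.0 (shut) to 1.0 (fully open); "gripper_force": force on a finger pad.
Only numpy, scipy, OpenCV 4.12 (cv2) and the standard library are available. Lean on these libraries where they do the work, as an engineer would, in place of code of your own. Each camera call takes 0.05 s, during which the arm holds its last target. There are 200 camera calls.

## Task

Take the ice scoop by its handle, scoop at least two ice cubes out of the pan in it, and finish holding the loaded scoop level and still in the air over the middle of the bowl, clear of it, ready to serve: do not tip the ice out and do not put the scoop down. Every other cube stays in the pan, none is spilled; do not touch the ice with the gripper, and leave the bowl, mug and jars where they stand.

Things in the scene. Friction and masses are not known exactly. Their poses are not given: they have to be found in the camera images.
- pan: Oblong open metal ice pan, fixed. Outside 222 x 124 x 52 mm plus a 6 mm flange round the rim; walls and floor 3 mm, so inside 216 x 118 mm, inner floor 3 mm above the worktop. Origin: centre of its underside; x along it, away from the robot, y across. At the start the ice lies in one layer in its far half (pan x > 0), the near half is empty.
- scoop: Loose steel scoop, about 0.17 kg, standing flat. Floor 76 mm wide, from x = -44 (back wall 46 mm high) to x = +45 (open front edge), 2.5 mm thick, 0.7 at the edge; 2.5 mm side walls, raked: 3 mm high at x = 30, 34 at x = -6, 46 at the back. Raised handle behind. Origin: centre of the floor's underside (x = 0); x points out of the open front, z up.
- scoop_grip (a point): Grip point on the axis of the scoop's grey handle, at scoop frame (-100, 0, 95) mm: a level bar along scoop x from x = -56 to -146, 20 mm wide (y), 24 mm high; pinch it across y from above, firmly (about 100 N) as the scoop part pulls forward-down. A bent bar joins it to the back wall.
- scoop_load (a point): Middle of the space where ice lies in the scoop, scoop frame (2, 0, 15) mm. With the front edge on the pan floor and pushed towards the far wall, the scoop goes under cubes that the wall holds back, at up to about 20 N; ice then slides to its back when the front is raised by more than about 0.25 rad.
- bowl: Empty white round bowl, loose, 135 mm across, 60 mm high, 0.26 kg, on the worktop to one side of the pan. Origin: centre of its underside.
- mug: Bystander: white mug, 82 x 112 x 94 mm, behind the work. Origin: centre of its underside.
- jar: Bystander: squat jam jar with a pale lid, 68 mm across, 84 mm high. Origin: centre of its underside.
- spice: Bystander: slim spice jar with a dark cap, 41 mm across, 105 mm high. Origin: centre of its underside.
- ice_0: One of seven equal, loose, slippery ice cubes, 24 mm on edge with edges rounded by 4 mm, 14 g (friction about 0.25). Origin: its centre.
- ice_1: One of seven equal, loose, slippery ice cubes, 24 mm on edge with edges rounded by 4 mm, 14 g (friction about 0.25). Origin: its centre.
- ice_2: One of seven equal, loose, slippery ice cubes, 24 mm on edge with edges rounded by 4 mm, 14 g (friction about 0.25). Origin: its centre.
- ice_3: One of seven equal, loose, slippery ice cubes, 24 mm on edge with edges rounded by 4 mm, 14 g (friction about 0.25). Origin: its centre.
- ice_4: One of seven equal, loose, slippery ice cubes, 24 mm on edge with edges rounded by 4 mm, 14 g (friction about 0.25). Origin: its centre.
- ice_5: One of seven equal, loose, slippery ice cubes, 24 mm on edge with edges rounded by 4 mm, 14 g (friction about 0.25). Origin: its centre.
- ice_6: One of seven equal, loose, slippery ice cubes, 24 mm on edge with edges rounded by 4 mm, 14 g (friction about 0.25). Origin: its centre.
Mind the look-alikes: they are no part of the job. Leave any orange look-alike of the scoop alone.

How it is judged:
By the outcome, as a careful person would: the job done as asked, in the order asked, and still so for the second after the job is handed in, while the arm keeps its last pose, push and grip.
It also fails if it takes over 64 s, if anything falls off the work surface, if the arm or the gripper's body presses on something with over 40 N, if the wrist force passes 120 N, or if a joint passes its speed limit or range.

## Working session

There is one attempt and no reset: what is moved stays moved. The work goes in short steps, Python scripts to look and compute and a shell command to move; the robot and the scene stay as the last step left them, time stands still between calls to the robot, and variables do not carry over. Pictures are saved under pics/ and viewed, at most 10 in all, crops included, and the job is handed in when it is done.

```bash
mkdir -p pics; ls; python3 - <<'E'
from bench import state, read_camera
import cv2,json,numpy as np,pickle
s=state();print(s)
for n in("top","side"):
    c=read_camera(n);cv2.imwrite(f"pics/{n}0.png",c["pixels"][...,::-1]);pickle.dump(c,open(f"{n}0.pkl","wb"))
    print(n,{k:v for k,v in c.items() if k!="pixels"})
E
```

```text
pics
{'clock': 0.0, 'joints': array([ 1.15299097e+00,  3.20307805e-01,  1.56570209e+00,  1.34438959e-05,
        1.25741119e+00, -1.99954875e-02]), 'qvel': array([ 0.00078794, -0.00061993,  0.00074708, -0.00029395, -0.00016509,
        0.00070271]), 'joint_torque': array([-1.24824942e-04, -4.15528679e+01, -2.34161729e+01,  1.72032458e-05,
        8.19479028e-03,  1.24962969e-05]), 'position': array([0.22254881, 0.52965286, 0.23046418]), 'orientation': array([-3.13976484e+00, -4.93369745e-05,  2.74377859e+00]), 'force': array([-0.08071342,  0.94519047,  0.04057555]), 'moment': array([ 0.02595489, -0.01676752, -0.06911926]), 'gripper_force': 0.0, 'finger_gap': 1.0014052031513163}
top {'fov_y': 45.24890002765099, 'cx': 272.8031862597502, 'cy': 204.23981459597536, 'extrinsics': array([[-0.00791179,  0.98901405, -0.14760965,  0.36716942],
       [-0.99979511, -0.01057412, -0.01726026, -0.07559944],
       [-0.01863148,  0.14744285,  0.98889508,  1.47429627],
       [ 0.        ,  0.        ,  0.        ,  1.        ]])}
side {'fov_y': 48.11790402924704, 'cx': 286.3161074139916, 'cy': 207.36853907352196, 'extrinsics': array([[-0.92036843,  0.27206807, -0.28089307,  0.19077386],
       [-0.39083652, -0.61611471,  0.68384902,  0.8341473 ],
       [ 0.01299113,  0.73917632,  0.67338667,  0.97135535],
       [ 0.        ,  0.        ,  0.        ,  1.        ]])}
```

View pics/top0.png

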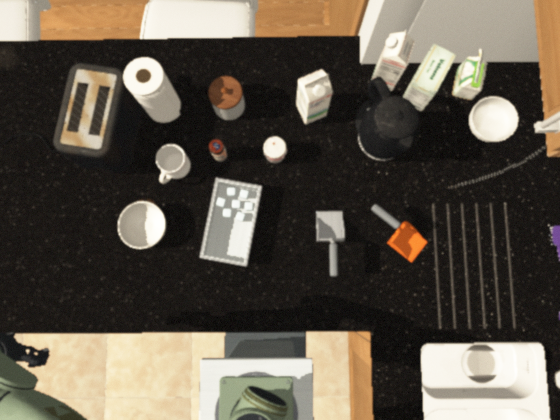

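View pics/side0.png

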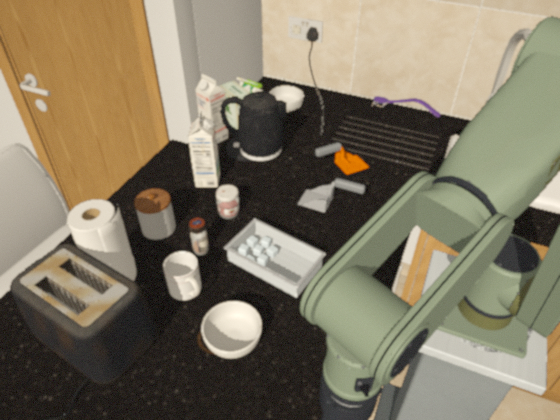

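Top picture: steel scoop at about (331,235), handle end at (333,274), and the orange look-alike at (402,235), so I choose the steel one. The pan is at (231,222) with ice at its top end (238,200), the bowl at (142,225), mug (172,163), spice (217,150) and jar (274,150). The side picture agrees: scoop (330,193), pan (275,255), bowl (232,330).

```bash
cat > h.py <<'E'
import numpy as np,cv2,pickle
def cam(c):
    h=c["pixels"].shape[0];f=h/2/np.tan(np.radians(c["fov_y"])/2)
    return f,c["cx"],c["cy"],np.array(c["extrinsics"])
def proj(c,P):
    f,cx,cy,T=cam(c);q=(np.atleast_2d(P)-T[:3,3])@T[:3,:3]
    return np.c_[cx+f*q[:,0]/-q[:,2],cy+f*-q[:,1]/-q[:,2]]
def ray(c,u,v,z):
    f,cx,cy,T=cam(c);d=T[:3,:3]@np.array([(u-cx)/f,-(v-cy)/f,-1]);return T[:3,3]+d*(z-T[2,3])/d[2]
E
python3 - <<'E'
from h import *
a=pickle.load(open("top0.pkl","rb"));s=pickle.load(open("side0.pkl","rb"))
im=a["pixels"][165:290,190:350,::-1]
cv2.imwrite("pics/topcrop.png",cv2.resize(im,None,fx=4.5,fy=4.5,interpolation=cv2.INTER_CUBIC))
for n,u,v,z in[("grip end",333.5,275,.095),("grip mid",333,258,.095),("scoop front",329.5,211,0),("scoop fl",317,211,0),("scoop fr",343,211,0),("pan far l",219,179,.052),("pan far r",262,184,.052),("pan near l",200,259,.052),("pan near r",246,266,.052),("bowl rim",142,225,.06)]:
    print(n,ray(a,u,v,z).round(4), proj(s,ray(a,u,v,z)).round(0))
E
```

```text
grip end [ 0.3778 -0.2142  0.095 ] [[365. 190.]]
grip mid [ 0.4235 -0.214   0.095 ] [[349. 186.]]
scoop front [ 0.5653 -0.2168  0.    ] [[303. 197.]]
scoop fl [ 0.5657 -0.18    0.    ] [[299. 205.]]
scoop fr [ 0.5649 -0.2565  0.    ] [[308. 190.]]
pan far l [0.6547 0.1037 0.052 ] [[229. 246.]]
pan far r [ 0.6386 -0.0202  0.052 ] [[254. 218.]]
pan near l [0.4257 0.1555 0.052 ] [[301. 288.]]
pan near r [0.4051 0.0258 0.052 ] [[327. 254.]]
bowl rim [0.5227 0.3204 0.06  ] [[234. 326.]]
```

View pics/topcrop.png

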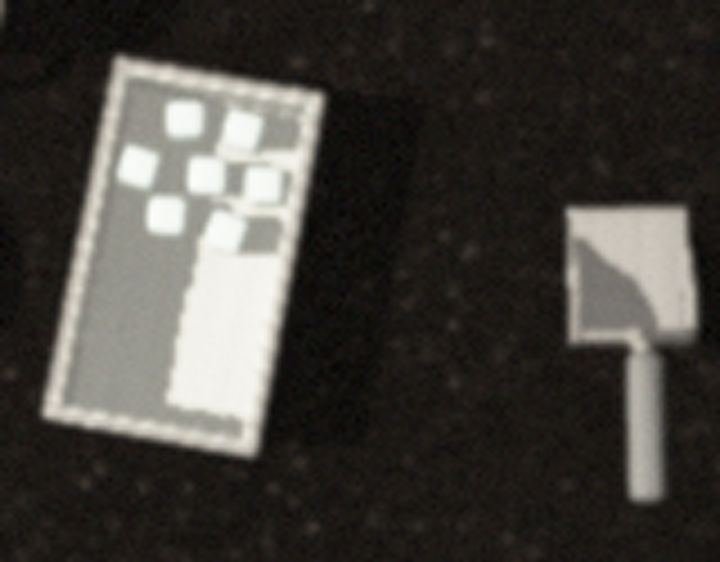

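```bash
python3 - <<'E'
from h import *
from scipy.optimize import least_squares as LS
a=pickle.load(open("top0.pkl","rb"));s=pickle.load(open("side0.pkl","rb"))
cp=lambda L:np.array(L)/4.5+[190,165]-0.39
def W(p,P):
    P=np.array(P);c,sn=np.cos(p[2]),np.sin(p[2]);return np.c_[p[0]+c*P[:,0]-sn*P[:,1],p[1]+sn*P[:,0]+c*P[:,1],P[:,2]]
pan=np.array([[.117,.068,.052],[.117,-.068,.052],[-.117,-.068,.052],[-.117,.068,.052]])
po=cp([(117,57),(326,92),(258,458),(42,417)])
sc=np.array([[.045,.038,0.001],[.045,-.038,0.001],[-.044,.0405,.046],[-.044,-.0405,.046],[-.146,.01,.095],[-.146,-.01,.095]])
so=cp([(566,207),(687,207),(568,343),(697,341),(628,502),(664,502)])
im=s["pixels"][165:300,210:375,::-1];k=4.4
im=cv2.resize(im,None,fx=k,fy=k,interpolation=cv2.INTER_CUBIC)
for P,o,x0,n in((pan,po,[.531,.066,-.2],"pan"),(sc,so,[.52,-.216,0],"scoop")):
    r=LS(lambda p:(proj(a,W(p,P))-o).ravel(),x0);print(n,r.x.round(4),r.fun.reshape(-1,2).round(1).tolist())
    for q in proj(s,W(r.x,P)):cv2.circle(im,tuple(int(t) for t in (q-[210,165]+.4)*k),3,(0,0,255),-1)
cv2.imwrite("pics/sidecrop.png",im)
E
```

```text
pan [ 0.5325  0.0687 -0.1892] [[0.0, -0.1], [-0.1, 0.3], [-0.3, -0.3], [0.4, 0.1]]
scoop [ 0.5202 -0.2137 -0.0062] [[0.3, 0.5], [-0.8, 0.3], [0.4, -0.7], [0.4, -0.4], [0.1, 0.2], [-0.5, 0.2]]
```

View pics/sidecrop.png

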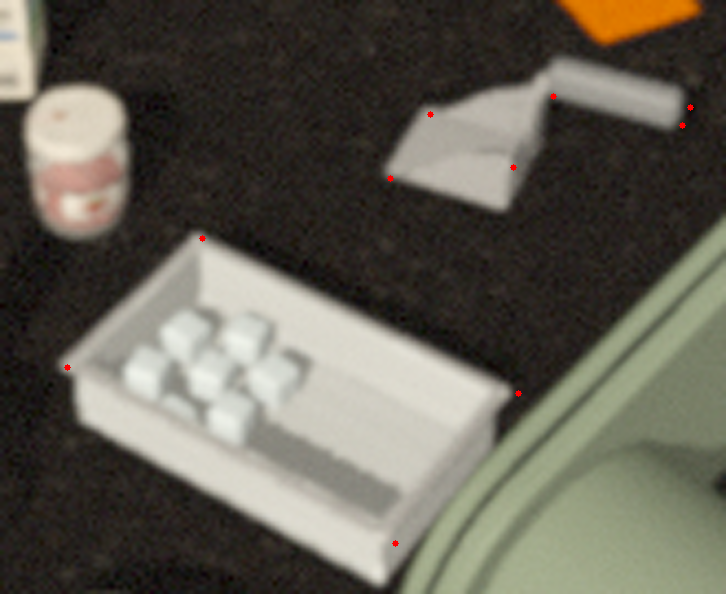

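The crops confirm the choice: the grey steel scoop, with its front edge at crop (566–687,207) and its handle end at (646,502). The projected fits also land on the side view to within about 3 mm. The cubes lie in the far half of the pan. Next I move over the handle.

```bash
python3 -m pendant '[[0,[0,0,0],-0.13],[0,[0,0,0],-0.13],[0,[0,0,0],-0.132],[0,[-0.014,-0.05,0.003],0],[0,[-0.014,-0.05,0.003],0],[0,[-0.014,-0.05,0.003],0],[0,[-0.014,-0.05,0.003],0],[0,[-0.014,-0.05,0.003],0],[0,[-0.014,-0.05,0.003],0],[0,[-0.014,-0.05,0.003],0]]' 100
python3 -m pendant '[[0,[-0.014,-0.05,0.003],0],[0,[-0.014,-0.05,0.003],0],[0,[-0.014,-0.05,0.003],0],[0,[-0.014,-0.05,0.003],0],[0,[-0.014,-0.05,0.003],0],[0,[-0.014,-0.05,0.003],0],[0,[-0.014,-0.05,0.003],0],[0,[0,0,0],0],[0,[0,0,0],0]]'
python3 - <<'E'
from h import *
a=pickle.load(open("top0.pkl","rb"))
x,y,t=.5325,.0687,-.1892
for u,v in[(184,119),(241,131),(138,166),(206,174),(262,185),(165,214),(223,231)]:
    p=ray(a,190+u/4.5-.39,165+v/4.5-.39,.027)-[x,y,0];c,s=np.cos(t),np.sin(t)
    print(((c*p[0]+s*p[1])*1e3).round(),((-s*p[0]+c*p[1])*1e3).round())
E
```

```text
clock: 1.35
position: [0.3187, 0.1779, 0.2101]
orientation: [3.142, 0.0, 3.136]
force: [1.2, -0.1, -0.1]
finger_gap: 1.0
gripper_force: 0.0
clock: 2.48
position: [0.414, -0.1704, 0.1888]
orientation: [3.14, -0.002, 3.135]
force: [-0.9, 0.4, 0.2]
finger_gap: 1.002
gripper_force: 0.0
89.0 21.0
87.0 -17.0
53.0 45.0
56.0 0.0
55.0 -37.0
25.0 21.0
21.0 -18.0
```

```bash
python3 -m pendant '[[0,[-0.006,-0.043,0.01],0],[0,[0,0,0.03],0],[0,[0,0,0.03],0],[0,[0,0,0.023],0],[0,[0,0,0.02],0],[0,[0,0,0],0],[0,[0,0,0],0]]' 100
python3 -c "
from h import *
from bench import read_camera,state
print(state()['position'])
for n in('side','top'):
    c=read_camera(n);pickle.dump(c,open(n+'1.pkl','wb'))
s=pickle.load(open('side1.pkl','rb'))['pixels'][130:270,250:410,::-1]
t=pickle.load(open('top1.pkl','rb'))['pixels'][180:320,250:410,::-1]
cv2.imwrite('pics/g1.png',cv2.resize(np.hstack([s,t]),None,fx=2.5,fy=2.5,interpolation=cv2.INTER_CUBIC))"
```

```text
clock: 3.35
position: [0.4209, -0.2134, 0.0771]
orientation: [-3.141, 0.001, 3.137]
force: [-1.3, -0.3, -0.2]
finger_gap: 1.003
gripper_force: 0.0
[ 0.42091831 -0.21342105  0.07711312]
```

View pics/g1.png

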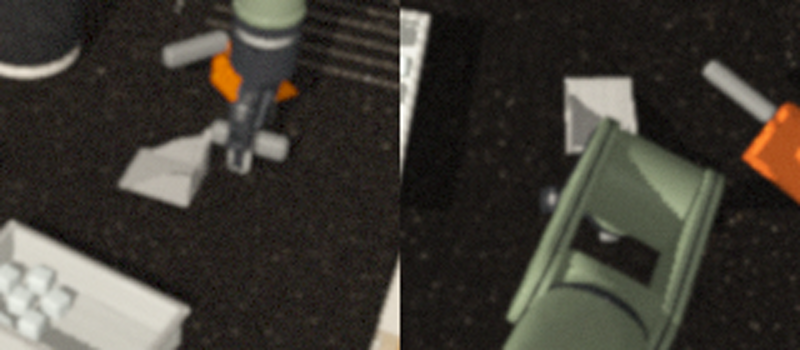

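The fingers straddle the middle of the grey handle (crop (245,140)), and the scoop is undisturbed. Close and lift.

```bash
python3 -m pendant '[[255,[0,0,0],0],[255,[0,0,0],0],[255,[0,0,0],0],[255,[0,0,0],0],[255,[0,0,0],0],[255,[0,0,0],0],[255,[0,0,0],0],[255,[0,0,0],0]]' 110
python3 -m pendant '[[255,[0,0,-0.01],0],[255,[0,0,-0.02],0],[255,[0,0,-0.03],0],[255,[0,0,-0.03],0],[255,[0,0,0],0],[255,[0,0,0],0]]'
python3 -c "
from h import *
from bench import read_camera,state
print(state()['moment'])
for n in('side','top'):
    c=read_camera(n);pickle.dump(c,open(n+'2.pkl','wb'))
s=pickle.load(open('side2.pkl','rb'))['pixels'][120:240,270:390,::-1]
t=pickle.load(open('top2.pkl','rb'))['pixels'][180:300,280:400,::-1]
cv2.imwrite('pics/g2.png',cv2.resize(np.hstack([s,t]),None,fx=3.3,fy=3.3,interpolation=cv2.INTER_CUBIC))"
```

```text
clock: 4.45
position: [0.4206, -0.2142, 0.0765]
orientation: [-3.141, 0.0, 3.136]
force: [-1.0, -1.1, 4.3]
finger_gap: 0.216
gripper_force: 107.2
clock: 5.2
position: [0.4195, -0.2135, 0.1652]
orientation: [3.14, -0.002, 3.136]
force: [0.2, 0.7, -1.8]
finger_gap: 0.214
gripper_force: 107.4
[ 0.05584496  0.15007394 -0.03384551]
```

View pics/g2.png

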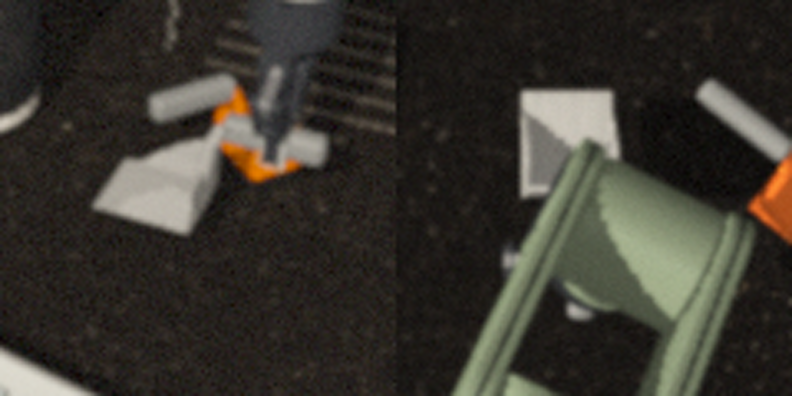

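```bash
python3 - <<'E'
from h import *
from scipy.optimize import least_squares as LS
from scipy.spatial.transform import Rotation as R
a=pickle.load(open("top2.pkl","rb"));s=pickle.load(open("side2.pkl","rb"))
g=np.array([.4195,-.2135,.1652+.0185]) # grip point
P=np.array([[45,38,1],[45,-38,1],[-44,38,1]])*1e-3-[-.1,0,.095]
o=np.array([[520-396,90],[613-396,90]])/3.3+[280,180]-.35
q=np.array([[93,207],[125,160],[190,235]])/3.3+[270,120]-.35
f=lambda p:np.r_[(proj(a,g+[p[0],0,0]+R.from_euler('xyz',[0,p[1],p[2]]).apply(P[:2]))-o).ravel(),(proj(s,g+[p[0],0,0]+R.from_euler('xyz',[0,p[1],p[2]]).apply(P))-q).ravel()]
r=LS(f,[0,0,0]);print(r.x.round(4),r.fun.round(1),f([0,0,0]).round(1))
E
```

```text
[ 0.0018 -0.0044  0.0017] [ 0.3 -0.6 -0.4 -1.   1.1  0.3  0.6  0.1  0.1 -0.2] [ 0.4  0.2 -0.3 -0.1  1.8  0.6  1.3  0.4  0.8  0. ]
```

```bash
python3 -m pendant '[[255,[0,0,0],0.09],[255,[0,0,0],0.0935],[255,[0.012,0.03,0],0],[255,[0.012,0.04,0],0],[255,[0.013,0.04,0],0],[255,[0.013,0.041,0],0],[255,[0.013,0.04,0],0],[255,[0.013,0.04,0],0],[255,[0.011,0.03,0],0],[255,[0.0105,0.0304,0],0]]'
python3 -m pendant '[[255,[0,0,0],0],[255,[0,0,0],0]]'
python3 -c "
from h import *
from bench import read_camera,state
for n in('side','top'):
    c=read_camera(n);pickle.dump(c,open(n+'3.pkl','wb'))
s=pickle.load(open('side3.pkl','rb'))['pixels'][170:310,220:380,::-1]
t=pickle.load(open('top3.pkl','rb'))['pixels'][165:305,170:330,::-1]
cv2.imwrite('pics/g3.png',cv2.resize(np.hstack([s,t]),None,fx=2.5,fy=2.5,interpolation=cv2.INTER_CUBIC))"
```

```text
clock: 6.55
position: [0.3785, 0.0916, 0.1653]
orientation: [-3.141, -0.002, 2.952]
force: [0.6, 0.1, -1.1]
finger_gap: 0.214
gripper_force: 107.7
clock: 6.8
position: [0.3791, 0.0901, 0.1657]
orientation: [-3.141, -0.001, 2.953]
force: [0.2, -0.4, -1.2]
finger_gap: 0.217
gripper_force: 108.1
```

View pics/g3.png

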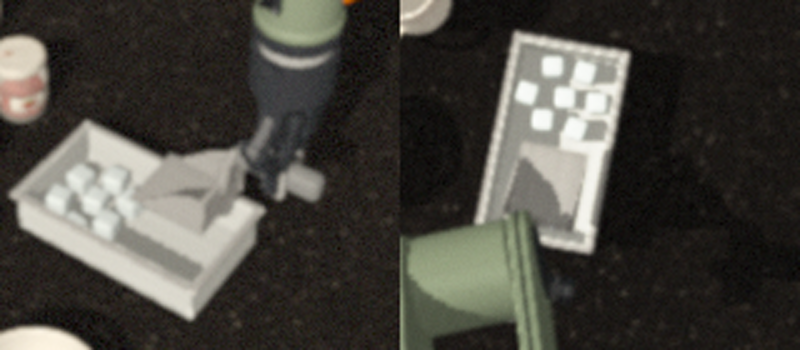

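The scoop hangs above the empty near half of the pan, front edge at crop (520–588,145), in line with it. Lower.

```bash
python3 -m pendant '[[255,[0,0,0.02],0],[255,[0,0,0.025],0],[255,[0,0,0.02],0],[255,[0,0,0.012],0],[255,[0,0,0.003],0],[255,[0,0,0],0],[255,[0,0,0],0]]'
python3 -m pendant '[[255,[0,0,0.002],0],[255,[0,0,0],0]]'
python3 -m pendant '[[255,[0,0,0.002],0],[255,[0,0,0],0]]'
```

```text
clock: 7.78
position: [0.3801, 0.0906, 0.0869]
orientation: [3.141, 0.002, 2.952]
force: [-1.0, -1.2, -1.6]
finger_gap: 0.214
gripper_force: 108.1
clock: 8.02
position: [0.3795, 0.0905, 0.0844]
orientation: [3.141, 0.0, 2.952]
force: [-0.4, -0.1, -2.5]
finger_gap: 0.216
gripper_force: 108.1
clock: 8.28
position: [0.3794, 0.0905, 0.0822]
orientation: [-3.142, -0.0, 2.952]
force: [0.1, -0.1, -2.4]
finger_gap: 0.213
gripper_force: 108.1
```

```bash
python3 -m pendant '[[255,[0,0,0.0015],0],[255,[0,0,0],0]]'
python3 -m pendant '[[255,[0,0,0.0015],0],[255,[0,0,0],0]]'
python3 -m pendant '[[255,[0,0,0.001],0],[255,[0,0,0],0]]'
```

```text
clock: 8.52
position: [0.3794, 0.0905, 0.0807]
orientation: [-3.142, -0.0, 2.952]
force: [0.4, 0.8, -2.0]
finger_gap: 0.218
gripper_force: 108.1
clock: 8.78
position: [0.3796, 0.0906, 0.0796]
orientation: [3.141, 0.0, 2.952]
force: [-1.6, -0.5, 2.5]
finger_gap: 0.214
gripper_force: 109.0
clock: 9.02
position: [0.3793, 0.0906, 0.0793]
orientation: [3.141, -0.0, 2.952]
force: [-4.4, 0.1, 13.7]
finger_gap: 0.214
gripper_force: 110.5
```

```bash
python3 -m pendant '[[255,[0,0,-0.0006],0],[255,[-0.004,0,0],0],[255,[-0.008,0,0],0],[255,[-0.008,0,0],0],[255,[-0.008,0,0],0],[255,[-0.008,0,0],0],[255,[-0.008,0,0],0],[255,[-0.008,0,0],0],[255,[-0.008,0,0],0],[255,[0,0,0],0]]'
python3 -m pendant '[[255,[-0.005,0,0],0],[255,[-0.005,0,0],0],[255,[-0.005,0,0],0],[255,[-0.005,0,0],0],[255,[0,0,0],0]]'
python3 -c "
from h import *
from bench import read_camera,state
for n in('side','top'):
    c=read_camera(n);pickle.dump(c,open(n+'4.pkl','wb'))
s=pickle.load(open('side4.pkl','rb'))['pixels'][190:300,210:340,::-1]
t=pickle.load(open('top4.pkl','rb'))['pixels'][170:280,180:310,::-1]
cv2.imwrite('pics/g4.png',cv2.resize(np.hstack([s,t]),None,fx=3,fy=3,interpolation=cv2.INTER_CUBIC))"
```

```text
clock: 10.28
position: [0.4372, 0.0793, 0.0796]
orientation: [-3.141, -0.003, 2.952]
force: [-7.0, 0.6, 11.4]
finger_gap: 0.214
gripper_force: 110.1
clock: 10.9
position: [0.456, 0.0757, 0.0796]
orientation: [-3.141, -0.004, 2.952]
force: [-8.4, 1.0, 11.9]
finger_gap: 0.215
gripper_force: 110.2
```

View pics/g4.png

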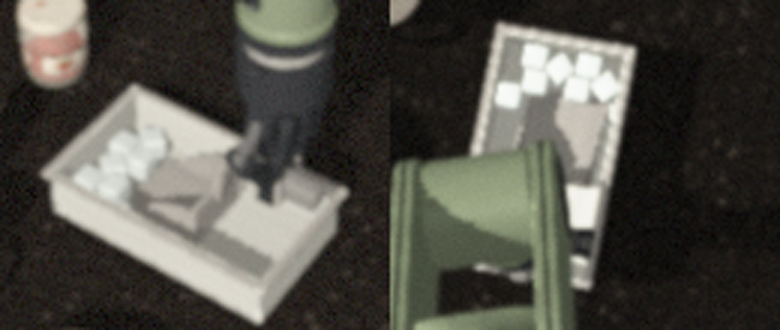

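```bash
cat >> h.py <<'E'
def pf(a,L,z=.027):
    x,y,t=.5325,.0687,-.1892;c,s=np.cos(t),np.sin(t)
    for u,v in L:
        p=ray(a,u,v,z)-[x,y,0];print(((c*p[0]+s*p[1])*1e3).round(),((-s*p[0]+c*p[1])*1e3).round())
E
python3 - <<'E'
from h import *
a=pickle.load(open("top4.pkl","rb"))
pf(a,[(180+(u-390)/3-.33,170+v/3-.33) for u,v in[(535,58),(560,68),(588,65),(535,80),(577,88),(605,85),(508,95)]])
print('edge');pf(a,[(180+(u-390)/3-.33,170+v/3-.33) for u,v in[(523,93),(603,103)]],.004)
E
```

```text
93.0 30.0
88.0 4.0
96.0 -23.0
72.0 25.0
71.0 -16.0
79.0 -43.0
53.0 48.0
edge
60.0 38.0
65.0 -42.0
```

Seven cubes are seen packed toward the far wall; one straggler (508,95) lies outside the scoop's left wall. Go on gently.

```bash
python3 -m pendant '[[255,[-0.004,0,0],0],[255,[-0.004,0,0],0],[255,[-0.004,0,0],0],[255,[-0.004,0,0],0],[255,[-0.004,0,0],0],[255,[-0.004,0,0],0],[255,[0,0,0],0]]'
python3 -m pendant '[[255,[-0.003,0,0],0],[255,[-0.003,0,0],0],[255,[-0.003,0,0],0],[255,[0,0,0],0]]'
python3 -c "
from h import *
from bench import read_camera,state
for n in('side','top'):
    c=read_camera(n);pickle.dump(c,open(n+'5.pkl','wb'))
s=pickle.load(open('side5.pkl','rb'))['pixels'][200:280,220:320,::-1]
t=pickle.load(open('top5.pkl','rb'))['pixels'][170:250,190:290,::-1]
cv2.imwrite('pics/g5.png',cv2.resize(np.hstack([s,t]),None,fx=4,fy=4,interpolation=cv2.INTER_CUBIC))"
```

```text
clock: 11.88
position: [0.4749, 0.0717, 0.0796]
orientation: [-3.14, -0.014, 2.951]
force: [-20.1, 4.3, 22.7]
finger_gap: 0.215
gripper_force: 111.8
clock: 12.38
position: [0.4878, 0.0696, 0.0796]
orientation: [-3.141, -0.005, 2.952]
force: [-10.2, 2.4, 13.1]
finger_gap: 0.213
gripper_force: 110.2
```

View pics/g5.png

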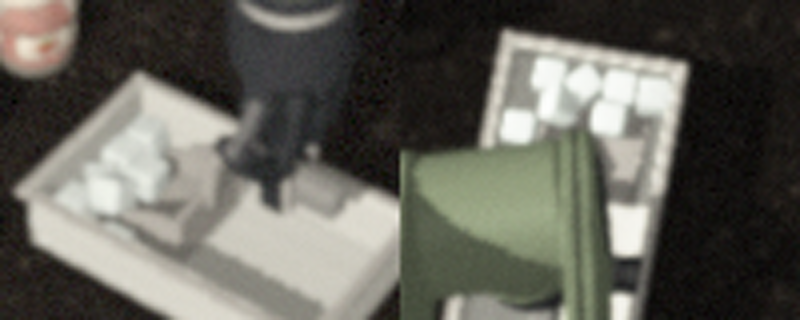

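Top half: front row of four at (548,72), (583,82), (620,87), (655,95); behind them (607,118) is in the scoop and (555,100) is tilted on the left wall; the straggler is at (520,125). Push the last few millimetres, then lift a little inside the pan.

```bash
python3 -m pendant '[[255,[-0.003,0,0],0],[255,[-0.002,0,0],0],[255,[0,0,0],0]]'
python3 -m pendant '[[255,[-0.0015,0,0],0],[255,[0,0,0],0]]'
```

```text
clock: 12.85
position: [0.4902, 0.069, 0.0796]
orientation: [-3.141, -0.01, 2.952]
force: [-16.4, 4.5, 18.3]
finger_gap: 0.215
gripper_force: 111.0
clock: 13.1
position: [0.4905, 0.0688, 0.0796]
orientation: [-3.14, -0.013, 2.952]
force: [-18.5, 4.3, 21.1]
finger_gap: 0.211
gripper_force: 111.4
```

```bash
python3 -m pendant '[[255,[0,-0.003,0],0],[255,[0,0.003,0],0],[255,[0,0.003,0],0],[255,[0,-0.003,0],0],[255,[-0.002,0,0],0],[255,[0,0,0],0]]'
python3 -c "
from h import *
from bench import read_camera,state
for n in('side','top'):
    c=read_camera(n);pickle.dump(c,open(n+'6.pkl','wb'))
s=pickle.load(open('side6.pkl','rb'))['pixels'][200:280,220:320,::-1]
t=pickle.load(open('top6.pkl','rb'))['pixels'][170:250,190:290,::-1]
cv2.imwrite('pics/g6.png',cv2.resize(np.hstack([s,t]),None,fx=4,fy=4,interpolation=cv2.INTER_CUBIC))"
```

```text
clock: 13.85
position: [0.4937, 0.0679, 0.0796]
orientation: [-3.14, -0.01, 2.952]
force: [-16.7, 2.0, 17.4]
finger_gap: 0.216
gripper_force: 111.0
```

View pics/g6.png

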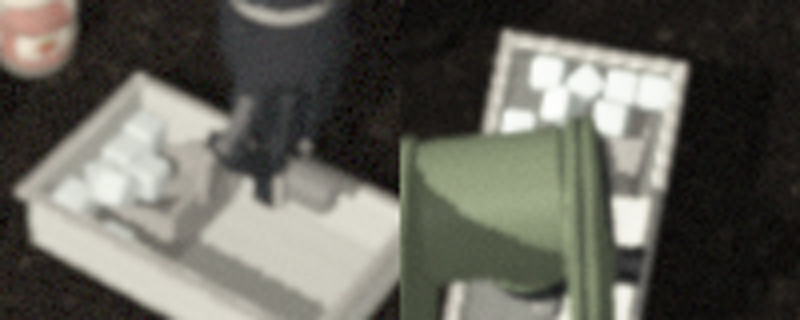

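The wiggle cleared the jam, and the edge is at the far wall within a couple of millimetres. The side half shows the tilted cube now seated at (553,103); (612,118) is also on the scoop. I have used all my pictures, so from here I check with numbers. Cube positions, then a small lift:

```bash
python3 - <<'E'
from h import *
a=pickle.load(open("top6.pkl","rb"))
L=[(190+(u-400)/4-.4,170+v/4-.4) for u,v in[(547,72),(583,82),(622,87),(655,93),(553,103),(612,118),(520,122)]]
pf(a,L,.03)
im=a["pixels"].astype(int)
for u,v in L+[(190+245/4,170+150/4)]: print(im[int(round(v)),int(round(u))])
E
python3 -m pendant '[[255,[0.001,0,0],0],[255,[0,0,-0.002],0],[255,[0,0,-0.003],0],[255,[0,0,-0.004],0],[255,[0,0,-0.005],0],[255,[0,0,-0.005],0],[255,[0,0,-0.004],0],[255,[0,0,-0.002],0],[255,[0,0,0],0],[255,[0,0,0],0]]'
python3 - <<'E'
from h import *
from bench import read_camera,state
st=state();print(st['position'],st['force'])
for n in('side','top'): pickle.dump(read_camera(n),open(n+'7.pkl','wb'))
a=pickle.load(open("top7.pkl","rb"))["pixels"].astype(int)
m=((a[...,2]>=a[...,0]-4)&(a.min(2)>200)).astype(np.uint8)
for r in m[178:206,215:262]: print(''.join('.#'[x] for x in r))
E
```

```text
96.0 35.0
93.0 7.0
95.0 -21.0
95.0 -46.0
74.0 26.0
71.0 -18.0
56.0 47.0
[250 251 249]
[248 249 246]
[247 248 245]
[247 249 246]
[253 254 253]
[246 248 245]
[245 247 243]
[137 136 126]
clock: 15.2
position: [0.4963, 0.0679, 0.1034]
orientation: [-3.141, -0.004, 2.952]
force: [-4.9, 1.7, -5.0]
finger_gap: 0.213
gripper_force: 107.7
[0.49632529 0.06793676 0.10342585] [-4.92171516  1.70410531 -4.98031219]
...............................................
...............................................
...............................................
...............................................
...............................................
...............................................
.....####.#....................................
.....#######........##.........................
.....#######......#####.....#..................
.....#######......#####....######..............
....########.....#######..###############......
....########....##########################.....
....########....########.#################.....
.......####......#######..################.....
.................######...################.....
...............#######...########.########.....
..............######....########..########.....
.............#######...########.....#####......
............########...########................
............###........########................
.######.....###........#######.................
.######.................######.................
........................######.................
.........................####..................
...............................................
...............................................
...............................................
...............................................
```

```bash
cat >> h.py <<'E'
def w(X,Y,z):
    c,s=np.cos(-.1892),np.sin(-.1892);return np.array([.5325+c*X-s*Y,.0687+s*X+c*Y,z])
E
python3 - <<'E'
from h import *
s=pickle.load(open("side7.pkl","rb"));s6=pickle.load(open("side6.pkl","rb"))
C={'A':(96,35),'B':(93,7),'C':(95,-21),'D':(95,-46),'E':(74,26),'F':(71,-18),'G':(56,47)}
for k,(X,Y) in C.items():
    print(k,[proj(s,w(X/1e3,Y/1e3,z)).round(0).tolist()[0] for z in(.027,.030,.054)])
for im in(s6,s):
    a=im["pixels"].astype(int);g=a.min(2)
    print('rows 220..262 cols 225..275')
    for r in g[220:262,225:275]: print(''.join(' .:-=+*#%@'[min(9,max(0,(x-60)//20))] for x in r))
E
```

```text
A [[239.0, 250.0], [239.0, 250.0], [239.0, 243.0]]
B [[247.0, 244.0], [247.0, 244.0], [246.0, 238.0]]
C [[252.0, 238.0], [252.0, 237.0], [252.0, 231.0]]
D [[258.0, 233.0], [258.0, 232.0], [257.0, 226.0]]
E [[248.0, 252.0], [248.0, 251.0], [248.0, 245.0]]
F [[259.0, 242.0], [258.0, 242.0], [258.0, 235.0]]
G [[249.0, 259.0], [248.0, 259.0], [248.0, 253.0]]
rows 220..262 cols 225..275
                          .-=+++=-:.              
                         .-=+++*++=-:.            
                        .-==++****++=-:.          
                       .-=++=+**##**++=-:.        
                      .-=++===**#####**+=-:.      
                     .-=+++===+*#######**+=-:.    
                    .-=+++====+*#########**+=-:.  
                   .-=++=====+****#########**+=-:.
                  .-=++=====+**#***##########**+=-
                 .-=++=====+*####****##########**+
                :-=+++====+*#######**############*
               :-=+++====+########****#########***
              :-=+++=====+#%%%%###****########*+=+
             :-=+++=====+*##%%%%#*+++*#######**=::
 
[... 2896 characters left out ...]
=--=++++++++++++++++++===--:-:-------
-=+++++=++***+====++++++++++++++++++=-:::-:::::--=
 :=+*+++++*****+====++++++++++++++++=-::-:::----=+
 .=+***++++*****+=-=++++++++++++++++=-::-:::---=+*
 .=*##**+++++***+=----===+++++++++++=--:-:----=+**
  =*###***++++**+=------==+++++++++++=:-::---=+***
 .=*#####***++++++=------==++++++++++--::---=+****
  =*######****+++++===+==--===+++++++=-:---=++****
  -*########****++++++**+==----=+++++=-----=+*****
  :+*#########****++++****+=---==++++=----=+******
  :=*###########***+++++***+=----==++==---=++*****
  .=*#############****++++*+==----=====----==+****
   -+*#############****++++++==------=-------=++**
   .:=+**############****++++++=--------------==++
```

```bash
python3 - <<'E'
from h import *
t=pickle.load(open("top7.pkl","rb"));g=t["pixels"].astype(int).min(2)
for r in g[180:206,212:262]: print(''.join(' .:-=+*#%@'[min(9,max(0,(x-70)//20))] for x in r))
print("scoop inner wall columns y=-45,31 / outer, front edge, in px:")
for X in(.107,.085,.06):
    print(X,[proj(t,w(X,Y,.03)).round(1).tolist()[0] for Y in(.0305,-.0455)])
print([proj(t,w(.096,Y,.0535)).round(1).tolist()[0] for Y in(.0185,-.0055,-.0295)])
m=((g>225)*255).astype(np.uint8);n,l,st,c=cv2.connectedComponentsWithStats(m[178:206,212:262])
for i in range(1,n):
    if st[i,4]>8: print(st[i],c[i]+[212,178])
pf(t,[(222,187),(235.5,190),(245,191),(253.5,191.5),(231,194.5),(241.5,197.5)],.0535)
E
```

```text
-+++****+++++=-::..                            
   -++++*********++++=-:::.                       
  .=++=====++*********++++==-::..                 
  :=+=--++++++++=+*********+++++=--::..           
  -+*=-=#%%##**====+++*###*******++++==-::::.     
  =**=-+%%%%%%%*--==++#%%*===+*##***#**+++++=-::. 
  =++=-+%%%%%%%*--=+*#%%%#+-=*########******+++++:
  =++--*%%%%%%%+--+*#%%%%%#++#%%%%%%#*######*****-
 .=*=-=#%%%%%%#+-=*%%%%%%%%#*%%%%%%%##%%%%%##*#*+:
 -+*=-=%%%%%%%#+-=*%%%%%%%%##%%%%%%%##%%%%%%%##*+:
 =+*=-+#%%%%%%#+-=*%%%%%%%%##%%%%%%%#%%%%%%%%#**=.
 =++=:-+*##%##*=--+#%%%%%%#**%%%%%%%#%%%%%%%%**+- 
.=++-:--==++++==-=*##%%%%#+=*%%%%%%%#%%%%%%%%#*+: 
:+*+-::------==-=*%%##%%#+++##%%%%%##%%%%%%%##*+: 
-+*=-:-------==+*%%%%###+=*#%%#####**#%%%%%%###+: 
-+*=:--------=+#%%%%%%#*==#%%%%%%#+==+*#####***=. 
=++=--=------=*%%%%%###+-=%%%%%%%#=-:--=++++**+=. 
=++=+***+++==+#%%%#+=-::.=%%%%%%%*=:..::---=**+-  
+*+=#%%%%##+==*#%%+-.  . -#%%%%%%*-:..:-:--=**+:  
+*++%%%%###+---=**=:  .. :*%%%%%%+-:..:----=**+:  
=+==*#*++==-:..::::.. .. .=#%%%%#+-...:----=**+.  
--::--::::........... ..  :*#%%%#=:...:----+*+=.  
.........:.:......:.. ...  :=**#+=:..:----=+*+-   
......:...:.:::....:. ...   :-++=-----=---=**+-   
::::::::::::::::..::. ...    :-+++++===---=**+:   
::::::::::::::::..::. ...    .:=++++++-:--=**+:   
scoop inner wall columns y=-45,31 / outer, front edge, in px:
0.107 [[228.5, 184.2], [254.1, 188.7]]
0.085 [[227.1, 191.5], [252.7, 196.1]]
0.06 [[225.4, 199.8], [251.0, 204.4]]
[[231.0, 187.1], [239.2, 188.6], [247.4, 190.0]]
[ 7  6  8  8 49] [222.59183673 187.42857143]
[15  7 13 14 78] [232.97435897 191.29487179]
[ 26   8  19  16 155] [246.17419355 192.72903226]
[ 4 20  6  2 10] [218.5 198.5]
92.0 44.0
90.0 4.0
92.0 -23.0
95.0 -48.0
75.0 14.0
72.0 -17.0
```

Masks and side-view shifts: five cubes rose with the scoop (B, C, E and F inside, D astride the right wall near its front), while A and G stayed down. Next I slide the scoop right slowly so the pan's side wall pushes D inward.

```bash
python3 -m pendant '[[255,[0.001,0,0],0],[255,[0,-0.002,0],0],[255,[0,-0.002,0],0],[255,[0,-0.002,0],0],[255,[0,-0.002,0],0],[255,[0,-0.001,0],0],[255,[0,0,0],0]]'
python3 - <<'E'
from h import *
from bench import read_camera
for n in('side','top'): pickle.dump(read_camera(n),open(n+'8.pkl','wb'))
for n,r0,r1,c0,c1 in(('top',180,206,212,262),('side',218,256,228,275)):
    g=pickle.load(open(n+'8.pkl','rb'))["pixels"].astype(int).min(2)
    for r in g[r0:r1,c0:c1]: print(''.join(' .:-=+*#%@'[min(9,max(0,(x-70)//20))] for x in r))
E
```

```text
clock: 16.18
position: [0.4949, 0.06, 0.1041]
orientation: [3.14, -0.001, 2.954]
force: [-5.7, 5.3, -2.7]
finger_gap: 0.217
gripper_force: 108.0
   -+++****+++++=-::..                            
   -++++*********++++=-:::..                      
  .=++=====++*********+++++=-:::.                 
  :=++--++++++++=++*********++++=-:::..           
  -+*=-=#%%###*====+++*###**+****++++==-::::.     
  =+*=-+%%%%%%%*=--=+*%%#*+==+*##***#**+++++=-::. 
  =++=-+%%%%%%%*=--+*%%%%#*+=+#########******++++:
 .=++--*%%%%%%%*--=+#%%%%%%#+*%%%%%%########*****-
 :=+=-=#%%%%%%#+--=*%%%%%%%%##%%%%%%%#%%%%%%#***+:
 -+*=-=%%%%%%%#+--+#%%%%%%%##%%%%%%%%#%%%%%%%*++=:
 =+*=-=#%%%%%%*=--=#%%%%%%%#*%%%%%%%%%%%%%%%%*++=.
 =++=--+*##%%#*=--=+%%%%%%#+*%%%%%%%#%%%%%%%#+++- 
.=++-:-==+++++=--=-+#%%%%%*=+%%%%%%%#%%%%%%%#+++: 
:+*=-:------==----=*%%#%%#+-+#%%%%%%#%%%%%%%#+++: 
-+*+------------==*%%%%##*=-+#######*#%%%%%%#+++: 
-+*=-----------==+#%%%%%#*==#%%%%%#*+++*####*++=. 
=++=-==-=------=*#%%%%%%%#==#%%%%%%#=---==+++++-  
=++=+***+++=---=*%%%%%%%#*==#%%%%%%#=:.:::-=+*+-  
+*+=#%%%%##+=-=+#%%%%%%#+-::=*%%%%%#=
[... 1494 characters left out ...]
###**********=-:::--=---=-:.
.:======-====+*##**#####**#****+-:.::-=--:---::
:======-=====++*#***#********+=-:..:----:::::::
=====-=--=====+*********+++++=--:::-----:::::::
=+==-------====+*++++++++++++====---=--::::::::
==------------=++++++=+++++++======--::::::::::
==--:-----::---==++++++=++++=+=++===-::::::::::
===---==+=---:--====++++=+=+++==++==-:::::::::-
======+**++=--:---===+=+++++=+=+++==-::::::::-=
+++===+****+=--::---=====++++=+++++=-::::::::-=
+*+++=+++***+=-::-:--=====+++++++++=-::::::--=+
+***+++++++*+=-:::::---====++=+++++=-:::::--=+*
+*****++++++++----:-:-:--====+=+=++=-::::-==+**
+*******++++++=------::----======+==-:::-=++***
+********+++++===-===----::--=======-----=++***
```

```bash
python3 -m pendant '[[255,[0,-0.0015,0],0],[255,[0,-0.0015,0],0],[255,[0,0,0],0]]'
python3 -m pendant '[[255,[0,-0.0015,0],0],[255,[0,0,0],0]]'
```

```text
clock: 16.65
position: [0.4943, 0.0571, 0.1042]
orientation: [3.14, -0.001, 2.954]
force: [-5.6, 4.5, -2.7]
finger_gap: 0.215
gripper_force: 108.0
clock: 16.9
position: [0.494, 0.0556, 0.1042]
orientation: [3.14, -0.001, 2.954]
force: [-4.9, 5.0, -2.9]
finger_gap: 0.218
gripper_force: 108.0
```

```bash
python3 -m pendant '[[255,[0.001,-0.001,0],0],[255,[0,0,0],0],[255,[0,0,0],0]]'
python3 - <<'E'
from h import *
from bench import read_camera
for n in('side','top'): pickle.dump(read_camera(n),open(n+'9.pkl','wb'))
for n,r0,r1,c0,c1 in(('top',180,206,212,262),('side',218,256,228,275)):
    g=pickle.load(open(n+'9.pkl','rb'))["pixels"].astype(int).min(2)
    for r in g[r0:r1,c0:c1]: print(''.join(' .:-=+*#%@'[min(9,max(0,(x-70)//20))] for x in r))
E
```

```text
clock: 17.27
position: [0.4936, 0.0547, 0.1042]
orientation: [3.14, 0.001, 2.953]
force: [-3.3, 4.2, -3.5]
finger_gap: 0.213
gripper_force: 107.8
   -+++****+++++=-::..                            
   -++++*********++++=-:::..                      
   =++=-===++*********++++==-::..                 
  :++=--++++++++=+*********+++++=--:..            
  -+*=-=#%%##**+====++*####******++++==-::::.     
  =+*=-+%%%%%%#*=---=*%%%##****##***#**+++++=-::. 
  =++=-+%%%%%%%*=---+#%%%%%##*########******+++++:
 .=++--*%%%%%%%*=---+%%%%%%%##%%%%%%########*****-
 :=+=-=#%%%%%%#+----*%%%%%%%##%%%%%%%#%%%%%%#***+:
 -+*=-=%%%%%%%#=---=*%%%%%%%#%%%%%%%%#%%%%%%%*#*+:
 =+*=-=%%%%%%%*=---=#%%%%%%%#%%%%%%%#%%%%%%%%***=.
 =++=--+*###%#*=---=*%%%%%%%#%%%%%%%#%%%%%%%#*++- 
.=++-:--=+++++=----=+#%%%%%#*%%%%%%%#%%%%%%%#+++: 
:+*+-:------==-----=+#%###*++#%%%%%%#%%%%%%%#**+: 
-+*=-:------------==*%%%#*+=-+*##%%#*#%%%%%%##*+: 
-+*=--------------=+#%%%%#*=-=*%%%%###**####***=. 
=++=-===---------=+#%%%%%%%*==#%%%%%%#+===+++++=. 
=++=+***+++=-----=*%%%%%%%%*=+%%%%%%%#=::::-+*+-  
+*++#%%%%%#+=---=+#%%%%%%%#+-=#%%%%%
[... 1495 characters left out ...]
***##*******++=:..:----:---:
.:-====-==-=+**###**+********++==-..:----::::::
:=======-====++****+++++++++++==--::----:::::::
=====-===-=-===++++++++++++++=+====----::::::::
====--=--------==++++++++++++++=+====-:::::::::
==---------:::--==+++++++++++=++=+===-:::::::::
==--------::::::--==++=+=++++++++++==-:::::::::
====--=++=---::::--====+=+++++=+++++=-::::::::-
======+**++=---::::---===+=+=+++++++=-::::::---
+++===++***+=--::-:::--===+=+++++=++=-:::::---=
+**++=+++***+=--:-:::::---=====+==+==-:::::--=+
+***+++++++*++-:-::::::::--====+++++=-::::--=+*
+*****+++++++=--::::::::::---=====+==-::--==+**
********++++++==-----:::::::---======---==+++**
+********+++++===-===---::::::---====-==+++****
```

```bash
python3 -m pendant '[[255,[0,0.001,0],0],[255,[0.001,0.0015,0],0],[255,[0.002,0.001,0],0],[255,[0.005,0,0],0],[255,[0.009,0,0],0],[255,[0.014,0,0],0],[255,[0.02,0,0],0],[255,[0,0,0],0],[255,[0,0,0],0]]'
cat > show.py <<'E'
import sys
from h import *
from bench import read_camera,state
k=sys.argv[1]
for n,r0,r1,c0,c1 in(('top',*map(int,sys.argv[2:6])),('side',*map(int,sys.argv[6:10]))):
    c=read_camera(n);pickle.dump(c,open(n+k+'.pkl','wb'));g=c["pixels"].astype(int).min(2)
    for r in g[r0:r1,c0:c1]: print(''.join(' .:-=+*#%@'[min(9,max(0,(x-70)//20))] for x in r))
E
python3 show.py 10 180 226 208 262 218 262 228 290
```

```text
clock: 18.5
position: [0.4445, 0.0671, 0.1043]
orientation: [3.141, 0.002, 2.953]
force: [0.7, 0.5, -2.8]
finger_gap: 0.217
gripper_force: 108.2
       -=+*****+++++=-:::.                            
       -++++*********++++=--::.                       
      .=++======+*********+++++=-::..                 
      :=+=--++++++++=++*********++++=-:::..           
      -+*=-=#%%%#**=====+==+****+****++++==-::::.     
      =**=-+%%%%%%%*=-----===++=++*********+++++=-::: 
      =++=-+%%%%%%%*----------====+++++*#**+****+++++:
     .=++--*%%%%%%%*=----------==+++====+++++****+**+-
     :=+=-=#%%%%%%#+-----------=*****++++===+=+==+**+:
     -+*=-=%%%%%%%#=-----------=*#######***++++==+#*+:
     =**=-=%%%%%%%#=-----------+#%%%%%%%%#####**+***=.
     =++=:-+*###%#+=----------=*#%%%%%%%%%%%%%####*+- 
    .=++-::-=+++++=-----------=*#%%%%%%%%%%%%%%%%%#+- 
    :+*+-:-----===------------=*#%%%%%%%%%%%%%%%%%#+: 
    -+*=-:--------------------=##%%%%%%%%%%%%%%%%%#+: 
    -+*=---------------------=+##%%%%%%%%%%%%%%%%#*+. 
   .=++=-===-----------------=*#%%%%%%%%%%%%%%%%%#*=. 
   .=++=+***+++=----
[... 3646 characters left out ...]
--:::::
+*+++=+++***+=-:---:::::--==+*****+++*+++++++==-::::----::::::
+***+++++++*++-:::-::::::--===+++++=+++++++++====------:::::::
+******+++++++--:::::-::::----===+++++++++++++======--::::::::
********++++++==-----:-::::::--===+++++++++++++=====-:::::::::
+********+++++=======---::::::--====++++++++++++++==-::::::::-
+**********++++===++++=--:::::::--====+++=+++=++++==-::::::::-
=************+++==+++++==-::-::-:---===+++++++++++==-::::::--=
=**************++++++++++--:::-::::---==++=+=++=+===-::::::-=+
-+***************++++++++=-::::::::::--====+++==++==-::::--=+*
:=******************++++===--:::::::::::-===+==+++==-:::--=+**
 :=++***************+++++++=---:-::::::::--=====++==-::--=++**
```

```bash
python3 -m pendant '[[255,[0,0,-0.003],0],[255,[0,0,-0.007],0],[255,[0,0,-0.011],0],[255,[0,0,-0.014],0],[255,[0,0,-0.014],0],[255,[0,0,-0.014],0],[255,[0,0,-0.011],0],[255,[0,0,-0.007],0],[255,[0,0,-0.003],0],[255,[0,0,0],0]]'
python3 - <<'E'
from h import *
t=pickle.load(open("top10.pkl","rb"))
pf(t,[(229.5,205.5),(239.5,206.5),(247,207.5),(229.5,215),(240,216.5)],.0535)
pf(t,[(218.5,187.5),(216,201)],.0295)
p=np.array([.4445-.5325,.0671-.0687]);c,s=np.cos(-.1892),np.sin(-.1892)
print("tcp",c*p[0]+s*p[1],-s*p[0]+c*p[1])
E
python3 show.py 11 180 230 208 262 206 262 228 290
```

```text
clock: 19.85
position: [0.4436, 0.067, 0.1878]
orientation: [-3.142, -0.0, 2.952]
force: [-0.4, -0.1, -2.6]
finger_gap: 0.216
gripper_force: 108.2
43.0 12.0
45.0 -16.0
46.0 -38.0
16.0 7.0
17.0 -23.0
92.0 57.0
52.0 57.0
tcp -0.08612872353189034 -0.018121892361649055
       -+++****+++++=-:::.                            
       -++++*********+++==-:::..                      
      .=++=-===++****+****++++==-::..                 
      :=*=--+*++++++=++*********+++==--::..           
      -+*=-=#%%##**=======++****++***+++++=-::::.     
      =+*=-+%%%%%%%*=---=====+++++*********+++++=-::. 
      =++=-+%%%%%%%*=--------=-===+++++*#**+****+++++:
     .=++--*%%%%%%%*=----------=+++====+++=++****+**+-
     :=+=-=#%%%%%%#+-----------=*#***++++====+++=+**+:
     -+*=-=%%%%%%%#+-----------=*######****++++==+#*+:
     =+*=-+#%%%%%%#=-----------+##%%%%%%######******=.
     =++=--+*##%%#*=----------=*#%%%%%%%%%%%%%####*+- 
    .=++-:--=+++++=-----------=*#%%%%%%%%%%%%%%%%%#+- 
    :+*+-::-----==------------=#%%%%%%%%%%%%%%%%%%#+: 
    -+*+----------------------=#%%%%%%%%%%%%%%%%%%#+: 
    -+*=-
[... 4743 characters left out ...]
*******
+*+++++++***+=-::-::::::--==++***+****************************
+***+++++++*++--:::-:::::--==+++**+***************************
*******+++++++--:::::-:::::--==++++******************+********
********++++++==-----:::::::::-=+++*+*****+*******************
+********++++++==-===---:::-:::--=++++**+**+**************+***
+**********++++===++++=--::::::::--==++****+******************
=************++++++++++==-:::-:::::--+++++*++++***************
=**************++++++++++=-:::::::::--==++++**+***************
-+***************++++++++=-:::::::-::::--==+++**+*************
:=+*****************+++++==---:::::::::::-==+++***+*++********
 :=++****************+++=++=----::::::::::--==++*****++*******
```

All five cubes (front row about 2 mm behind the edge) are clear of the pan and level, with A and G still in it. Next is a smooth move to the bowl, after measuring its rim.

```bash
python3 - <<'E'
from h import *
t=pickle.load(open("top0.pkl","rb"));s=pickle.load(open("side0.pkl","rb"))
for c,x0,x1,y0,y1,thr in((t,112,172,198,254,130),(s,195,270,295,362,130)):
    g=c["pixels"][y0:y1,x0:x1].min(2);m=(g>thr).astype(np.uint8)
    k=max(cv2.findContours(m,0,2)[0],key=cv2.contourArea);e=cv2.fitEllipse(cv2.convexHull(k));u,v=e[0][0]+x0,e[0][1]+y0
    print(e,ray(c,u,v,.06).round(4),ray(c,u,v,.045).round(4))
E
python3 -m pendant '[[255,[0.0005,0.002,0],0],[255,[0.0015,0.005,0],0],[255,[0.0025,0.009,0],0],[255,[0.0035,0.013,0],0],[255,[0.0045,0.017,0],0],[255,[0.0055,0.02,0],0],[255,[0.006,0.022,0],0],[255,[0.006,0.022,0],0],[255,[0.006,0.022,0],0],[255,[0.006,0.022,0],0]]'
python3 -m pendant '[[255,[0.006,0.022,0],0],[255,[0.006,0.022,0],0],[255,[0.0055,0.02,0],0],[255,[0.0045,0.017,0],0],[255,[0.0035,0.013,0],0],[255,[0.0025,0.009,0],0],[255,[0.0015,0.005,0],0],[255,[0.001,0.002,0],0],[255,[0,0,0],0],[255,[0,0,0],0]]'
python3 show.py 12 196 250 112 172 270 345 195 275
```

```text
((29.02068519592285, 26.559619903564453), (46.72691345214844, 49.0531005859375), 46.16537857055664) [0.524  0.3232 0.06  ] [0.5257 0.3275 0.045 ]
((36.25056457519531, 33.66697692871094), (56.540191650390625, 61.227176666259766), 63.04034423828125) [0.5261 0.3296 0.06  ] [0.5316 0.3213 0.045 ]
clock: 21.2
position: [0.4311, 0.2279, 0.1879]
orientation: [3.141, 0.0, 2.953]
force: [-0.3, -0.5, -2.5]
finger_gap: 0.22
gripper_force: 108.2
clock: 22.45
position: [0.4223, 0.3395, 0.188]
orientation: [-3.142, 0.0, 2.952]
force: [0.1, 0.3, -2.9]
finger_gap: 0.216
gripper_force: 108.2
                                                            
                                                            
                                                            
                                                            
                                                            
                        .-===+++==-:.                       
                     .:==****###****+=-.                    
                   .-=+++++====+++*###*+=:                  
                 .--=====-----
[... 8132 characters left out ...]
=-:::-:---------------=+++***************************+-               
       .=+=-:::----:-------------==++*************************+=:               
        =++=-:-----------:----------==++******************+++++-.               
        -+*+--------------------------===+=+++++******++++=+++=:                
        .=**=-::------:---------------------=====+++++==-==+++-.                
         -+*+=----:--:-----------------------------------=+++=:                 
         .=**+=-:::-------------------------------------=+++=-.                 
          :+**+=-:-------------------------------------=+++=-:                  
           -***+=------------------------------:------=+++==:.
```

```bash
python3 -m pendant '[[255,[0,0.001,0],0],[255,[0,0.002,0],0],[255,[0,0.002,0],0],[255,[0,0,0],0],[255,[0,0,0],0],[255,[0,0,0],0],[255,[0,0,0],0],[255,[0,0,0],0],[255,[0,0,0],0]]'
python3 - <<'E'
from h import *
from bench import read_camera,finish_job,state
a=read_camera("top")["pixels"].astype(int).min(2);b=pickle.load(open("top12.pkl","rb"))["pixels"].astype(int).min(2)
for r in a[204:228,116:152]: print(''.join(' .:-=+*#%@'[min(9,max(0,(x-70)//20))] for x in r))
print(abs(a-b)[170:270,195:265].max(),state()['qvel'].round(3),finish_job())
E
```

```text
clock: 23.68
position: [0.4232, 0.3448, 0.188]
orientation: [3.141, 0.0, 2.952]
force: [-0.2, -0.1, -2.9]
finger_gap: 0.215
gripper_force: 108.2
             .-=+====-------==+**###
        ---::=++=+++==-------=+**###
       -*##***+=+*##**++======+**###
       *%%%%%##+*%%%%%##+****+**####
      :*%%%%%%#*#%%%%%%#*#%%%######%
      -#%%%%%%#*#%%%%%%#*%%%%%%%#*#%
      =%%%%%%%###%%%%%%##%%%%%%%#++*
     .*%%%%%%%##%%%%%%%##%%%%%%#*==+
     :*%%%%%%%#%%%%%%%##%%%%%%%#+--+
    .=*%%%%%%#*##%%%%%#*#%%%%%%#+--+
    -++*#####*=+**####**#%%%%%%*=--*
    +++*##*++=--=++***+++##%%%#*=-=#
   .=+*%%%#+=-::-+**+++==+**##*+-:=#
   :=+#%%%%#*=--+#%%##*+==+=+++=--+%
   :=#%%%%%%%*==#%%%%%%#+=-::-----*%
  .=#%%%%%%%%#++%%%%%%%%*=::..::--#%
  :+%%%%%%%%#*=+%%%%%%%#+--:..:-:=#%
 .-=#%%%%%%%*==*%%%%%%%#+-::..:-:=#%
 :-:+#%%%%%#+-=*%%%%%%%#=-::.:--:+%%
.::.:=*%%%%*=-=#%%%%%%%*=-:.::-:-*%%
::....-+#%*=---+##%%%%#+=::.:-:.-#%%
::....::=++=-:::-+**##*+--:::-:.-#%%
:.. ....::--::.:::--==+==-----.:=#%%
... ......:........:.:-++++==:.:+%%%
the job is handed in; nothing more can be done
64 [ 0.002 -0.002  0.001 -0.     0.     0.002] None
```

The job is handed in: the scoop, holding five ice cubes, is held level and still about 5 cm above the bowl's rim and over its middle; the other two cubes are still in the pan, and it took about 24 s of the 64 s allowed.

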